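# Refit the round glass of the hand mirror

### The arm

A 6-joint arm with a two-finger parallel gripper is mounted at the origin on the work surface. World frame = base frame: x ahead of the robot, y to its left, z up, the work surface at z = 0. Lengths are in mm, angles in rad, forces in N, time in s.
With the tool pointing down it reaches from about 275 to 825 mm from the base axis. Payload 4.9 kg.
Tool frame: the origin (TCP) lies at the very end of the fingers, on their centre line; the grasp point (between the pads) lies 19 mm behind it; z points along the fingers, y is the line along which they close (so a half turn about z gives the same grasp; the last joint's range is limited). The gripper opens to 85 mm and grips with 20 to 120 N. Pads are 22 mm wide; open, the fingers measure 114 mm over their backs; the gripper's body (76 mm by 85 mm) begins 54 mm behind the grasp point. The pads swing forward as they close: fully open they stand 13 mm farther back than shut.
Start: joints at [1.062, 0.326, -0.193, 1.052, 0, 1.437], TCP at [201.343, 511.839, 231.281] pointing down, gripper open.
Joint ranges: [-2.65, 2.65], [-0.97, 1.79], [-1.3, 1.35], [-1.93, 2.1], [-1.47, 1.37], [-3.14, 3.14]. Speed limits (rad/s): [2.57, 2.57, 3.14, 3.14, 3.14, 3.14].

### API

Orientations are given as [roll, pitch, yaw] about the fixed x, y, z axes, in that order (R = Rz(yaw) Ry(pitch) Rx(roll)).
In Python, from bench import bot, solve_ik, imaging gives the robot as it stands. Calls block until the motion is done:
- bot.move_ptp(position, orientation): joint-space move of the TCP to a pose.
- bot.movel(position, rot=None, max_speed=150, threshold=None): straight line of the TCP; rot=None keeps the orientation; max_speed is the mean speed in mm/s. With threshold (N) it stops when the force on the tool has changed by that much, and returns True; else False.
- bot.move_j(angles): joint-space move.
- bot.grip(opening, effort=None): opening from 0.0 (shut) to 1.0 (fully open); effort is the grip in N (None keeps the last); returns when the fingers have stopped.
- bot.dwell(seconds).
- solve_ik(position, orientation): joint angles nearest the present ones, or None.
- bot.get_state(): the state.
- imaging.capture(name): name is "scene" or "top" or "wrist"; returns the picture (420x560x3 uint8, blue, green, red); there is no depth.
- imaging.camera_model(name): a dict with "K" (3x3 intrinsics, pixels), "k1" (the pictures are not rectified: a ray, as slopes to the right and down, at radius r is drawn at 1 + k1 r^2 times it, then the intrinsics apply), "position" and "rotation" of the camera in the world. Camera axes: x right, y up, looking along -z (the intrinsics and any distortion apply to the point x, -y, -z); pixel columns grow to the right and rows downward; lengths in mm; the calibration is good to about 2 mm. A picture is of the moment at which its call begins: read the wrist's pose just before it. camera_model takes no time and is no camera call; for the wrist camera it gives the pose at the moment of the call.
A pose or a line that the arm cannot do raises bot.IKError and nothing moves.
- bot.sign_off(): hands the job in; it is judged then, once.
The state is a dict: "t": time; "qpos": joint angles; "joint_velocities": joint speeds; "effort": joint torques, N m; "tcp_pos": TCP position; "orientation": TCP orientation; "contact_force": force on the tool from outside, world axes, zero at the start; "wrist_torque": the same for the moment, N m; "opening": opening from 0.0 (shut) to 1.0 (fully open); "gripper_force": force on a finger pad.
Only numpy, scipy, OpenCV 4.12 (cv2) and the standard library are available. Lean on these libraries where they do the work, as an engineer would, in place of code of your own. Each camera call takes 0.05 s, during which the arm holds its last target. There are 200 camera calls.

### The job

Push the loose round mirror glass along the brown pine block and over the edge of the grey mirror frame until it drops fully home in its round recess, then push the red post of the brass clip round so that the clip swings over the glass as far as it will go. Nothing is to be picked up: do not lift the glass or tip it up, and leave everything else on the bench where it is.

Things in the scene. Friction and masses are not known exactly. Their poses are not given: they have to be found in the camera images.
- mirror: Fixed grey hand mirror frame on its back plus a brown pine block, one body. Origin: on the bench under the recess centre; axes u (x), v (y), z up; u points roughly to the robot's right. Frame head u, v -65..65 mm; handle u 65..188 mm, 40 mm wide, 17 mm high. Round recess: 95 mm across, 7 mm deep, flat floor.
- block_top (a point): Centre of the pine block's top. The block butts against the frame head: 180 mm along u, 150 mm along v. The tops of block and frame head form one level face 20 mm above the bench.
- seat (a point): Centre of the recess floor, 7 mm below the flat top of frame and block. Where the middle of the glass's underside belongs.
- glass: Loose round mirror glass, flat disc, dark edge, pale blue face up: 90 mm across, 8 mm thick, about 110 g. Origin: centre of underside. Starts flat on the block, 115 to 185 mm from the recess centre. Slides level until its centre is some 15 mm from the recess centre, then tips in and drops. Once home it stands 1 mm above the frame with 2.5 mm play all round.
- clip (a joint): Angle (rad) of the brass clip about its vertical pivot. 0 = fully open, the arm out over the frame's side (towards -u -v); clockwise seen from above to 1.57 = closed at its stop, the arm pointing at the recess centre over the glass. Starts at 0 to 0.45, stays where left (about 1 N at the post). Arm 12 mm wide, 42 mm long, 3 to 7 mm above the frame's top.
- clip_post (a point): Centre of the top of the red post that stands on the clip's arm: 12 mm in diameter, 20 mm tall, its foot 7 mm and its top 27 mm above the frame's flat top; 34 mm from the pivot.
- clip_pivot (a point): The clip's pivot axis at the height of the frame's flat top, at u = 52, v = -52 mm.
- clipper: Loose chrome hair clipper, about 155 x 46 x 36 mm, lying on the bench; origin under its middle. Leave alone.
- comb_a: Loose orange guard comb, 52 x 46 x 18 mm, on the bench to the robot's left; origin on its underside. Leave alone.
- comb_b: Loose orange guard comb, 52 x 46 x 18 mm, on the bench beyond the mirror; origin on its underside. Leave alone.
- oil: Small upright yellow oil bottle, 36 mm in diameter, 95 mm tall, beyond the mirror; origin under its centre. Leave alone.
- brush: Loose brush, 190 mm long, lying on the bench to the robot's right; origin on its underside. Leave alone.
Not all that is in view belongs to the job. Leave any green or orange look-alike of the glass alone.

How it is judged (in metres and radians):
On the way, in this order (a step that is already met when the one before it is completed fails the run):
1. the glass lies fully home in the recess while the clip is still open (horizontal distance between glass and seat below 0.004 m and z of glass in the frame of seat below 0.002 m and angle between glass's own z axis and vertical below 0.035 rad and value of joint clip below 0.9 rad), for 0.2 s.
2. the clip is swung over the glass (value of joint clip above 1.3 rad), for 0.2 s.
At the end, for the whole second after the job is handed in: The glass lies at rest flat on the recess floor (middle within 4 mm of the recess centre, less than 2 mm above the floor, tilted less than 2 degrees) and the clip stands over it, turned past 1.3 rad (its stop is at 1.57) (horizontal distance between glass and seat below 0.004 m and z of glass in the frame of seat below 0.002 m and angle between glass's own z axis and vertical below 0.035 rad and linear speed of glass below 0.02 m/s and value of joint clip above 1.3 rad); the robot touches nothing.
It fails at once if the glass is lifted (more than 12 mm above the flat top) (z of glass in the frame of seat above 0.019 m).
It fails at once if the glass falls off the block (z of glass in the frame of seat below -0.005 m).
It fails at once if the glass is tipped up (more than 20 degrees) (angle between glass's own z axis and vertical above 0.35 rad).
It fails at once if the clip is swung over before the glass is home (value of joint clip above 1.3 rad and z of glass in the frame of seat above 0.0045 m).
It fails at once if a bystander is disturbed (moved more than 25 mm) (distance of any of clipper, comb_a, comb_b, oil, brush from where it was at the start of the episode above 0.025 m).
It also fails if it takes over 56 s, if anything falls off the work surface, if the arm or the gripper's body presses on something with over 40 N, if the wrist force passes 120 N, or if a joint passes its speed limit or range.

## Working session

There is one attempt and no reset: what is moved stays moved. The work goes in short steps, each a Python script; the robot and the scene stay as the last script left them, time stands still between calls to the robot, and variables do not carry over. Pictures are saved under pics/ and viewed, at most 10 in all, crops included, and the job is handed in when it is done.

```bash
mkdir -p pics; ls; python3 - <<'E'
from bench import bot, imaging
import cv2
for n in("scene","top"):
    cv2.imwrite(f"pics/{n}0.png",imaging.capture(n))
    m=imaging.camera_model(n);print(n,m)
print(bot.get_state())
E
```

```text
pics
scene {'K': array([[401.52836021,   0.        , 275.67580411],
       [  0.        , 401.52836021, 209.86170556],
       [  0.        ,   0.        ,   1.        ]]), 'k1': -0.03985571915278329, 'position': array([1233.17278527, -699.88697267,  783.21641032]), 'rotation': array([0.94490883, 0.00612593, 0.76908549])}
top {'K': array([[537.27392139,   0.        , 284.01118433],
       [  0.        , 537.27392139, 197.02253681],
       [  0.        ,   0.        ,   1.        ]]), 'k1': -0.1506563783994392, 'position': array([ 288.50037762,  -26.65064476, 1385.14300485]), 'rotation': array([ 0.21109955,  0.0044414 , -1.48855725])}
{'t': 0.1, 'qpos': array([ 1.06176978e+00,  3.26903212e-01, -1.93490204e-01,  1.05200155e+00,
        1.39140948e-05,  1.43660694e+00]), 'joint_velocities': array([-0.00015822, -0.00046347,  0.00166164,  0.00101636,  0.00043087,
        0.00070936]), 'effort': array([ 1.17655629e-03, -4.44238615e+01,  2.63037926e+01,  7.88562465e-03,
       -8.36573349e-05, -3.15162914e-06]), 'tcp_pos': array([201.08742426, 511.35566794, 230.55952697]), 'orientation': array([-3.14001025e+00, -2.27665441e-04,  2.76675530e+00]), 'contact_force': array([ 0.30583446, -0.13365489,  0.7647581 ]), 'wrist_torque': array([ 0.03275556,  0.01980525, -0.00398295]), 'gripper_force': 0.0, 'opening': 0.9991661216928496}
```

View pics/top0.png

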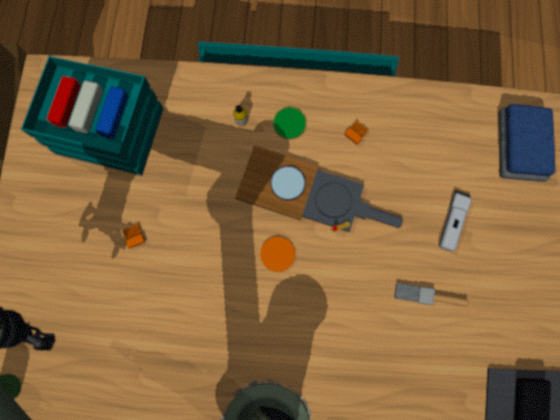

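View pics/scene0.png

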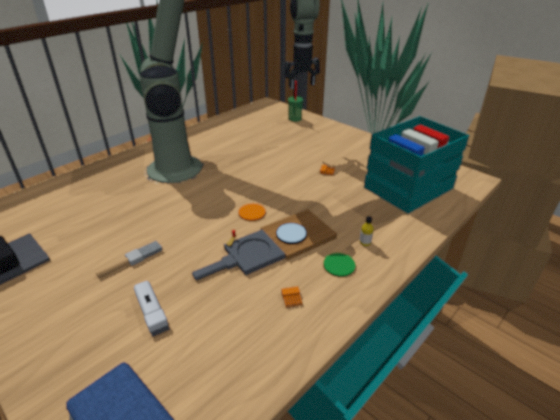

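The top view shows the glass at about (289,183), the recess at (334,200), the handle's end at (401,220), the red post near (334,228) and the pivot near (346,226). The green and orange discs are decoys. Next I'll turn these into positions and take a closer look with the wrist camera.

```bash
cat > h.py <<'E'
import numpy as np, cv2
from scipy.spatial.transform import Rotation as R
from bench import bot, solve_ik, imaging
def rot(m):
    r=np.asarray(m["rotation"],float)
    return r if r.shape==(3,3) else R.from_euler("xyz",r).as_matrix()
def px2w(m,uv,z):
    K=np.asarray(m["K"]); a=(np.atleast_2d(np.asarray(uv,float))-K[:2,2])/K[0,0]
    s=a.copy()
    for _ in range(30): s=a/(1+m["k1"]*(s**2).sum(1,keepdims=True))
    d=np.c_[s[:,0],-s[:,1],-np.ones(len(s))]@rot(m).T
    p=np.asarray(m["position"]); return p+d*((z-p[2])/d[:,2])[:,None]
def w2px(m,P):
    q=(np.atleast_2d(P)-m["position"])@rot(m); s=np.c_[q[:,0],-q[:,1]]/-q[:,2:]
    return s*(1+m["k1"]*(s**2).sum(1,keepdims=True))*m["K"][0,0]+np.asarray(m["K"])[:2,2]
E
python3 - <<'E'
from h import *
m=imaging.camera_model("top")
for n,uv,z in[("glass",(289,183),28),("rec",(334,200),20),("handle",(401,220),17),("post",(334,228),47),("blockL",(237,196),20),("blockLt",(253,149),20),("oil",(240,107),90),("green",(290,123),0),("orange",(278,254),0)]:
    print(n,px2w(m,uv,z)[0].round(0))
m=imaging.camera_model("scene")
for n,uv,z in[("glass",(292,233),28),("post",(234,232),47)]: print(n,px2w(m,uv,z)[0].round(0))
g=px2w(imaging.camera_model("top"),(315,195),20)[0]
st=bot.get_state()
w=imaging.camera_model("wrist"); print(w, R.from_euler("xyz",st["orientation"]).as_matrix().T@(w["position"]-st["tcp_pos"]))
E
```

```text
glass [616.  -7.  28.]
rec [ 582. -127.   20.]
handle [ 544. -304.   17.]
post [ 504. -129.   47.]
blockL [572. 126.  20.]
blockLt [703.  96.  20.]
oil [791. 134.  90.]
green [791.   5.   0.]
orange [433.   7.   0.]
glass [620.  -3.  28.]
post [ 510. -134.   47.]
{'K': array([[345.5297412 ,   0.        , 281.40948167],
       [  0.        , 345.5297412 , 208.52840102],
       [  0.        ,   0.        ,   1.        ]]), 'k1': -0.009011424498432322, 'position': array([127.16688873, 540.52467824, 372.41100333]), 'rotation': array([-0.31661387,  0.00185417,  1.19519093])} [  79.49970958   -0.14458703 -141.83332948]
```

```bash
python3 - <<'E'
from h import *
u=np.array([-.21,-.978,0]);v=np.array([.978,-.21,0]);o=np.array([582,-127,0.])
for yaw in(1.36,-1.78):
    for a,b,z in((60,0,260),(-200,0,60),(-50,0,22)):
        q=solve_ik(o+u*a+v*b+[0,0,z],[np.pi,0,yaw]); print(yaw,a,None if q is None else np.round(q,2))
p=o+u*60+v*20+[0,0,260]
bot.move_ptp(p,[np.pi,0,1.36])
m=imaging.camera_model("wrist"); cv2.imwrite("pics/w1.png",imaging.capture("wrist"))
np.save("w1.npy",m,allow_pickle=True); print(m["position"],bot.get_state()["t"])
E
```

```text
1.36 60 [-0.44  0.4  -0.01  1.16  0.    1.34]
1.36 -200 [-0.01  0.62 -0.19  0.76  0.    1.77]
1.36 -50 [-0.25  0.62 -0.31  0.64  0.    1.53]
-1.78 60 [-0.44  0.4  -0.01  1.16  0.   -1.8 ]
-1.78 -200 [-0.01  0.62 -0.19  0.76  0.   -1.37]
-1.78 -50 [-0.25  0.62 -0.31  0.64  0.   -1.62]
[ 606.55036969 -110.8354857   401.8638682 ] 2.975
```

View pics/w1.png

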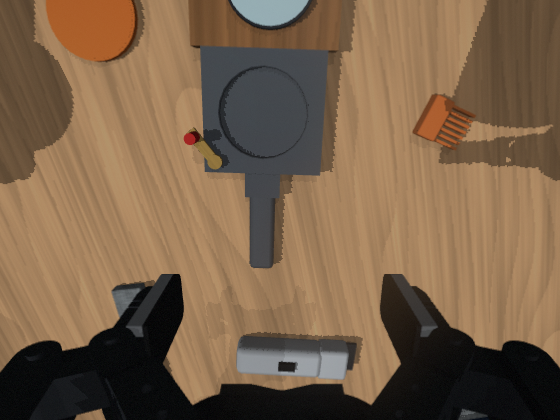

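The wrist view shows the recess centred near (264,112), the post top at (191,139), the pivot at (215,163) and the handle's end at (261,267). The glass is cut off at the top. I'll shift about 110 mm toward the glass and fit it by colour.

```bash
python3 - <<'E'
from h import *
m=np.load("w1.npy",allow_pickle=True).item()
for n,uv,z in[("rec",(264,112),20),("c1",(201,47),20),("c2",(328,50),20),("c3",(320,175),20),("c4",(206,172),20),("hend",(261,267),17),("post",(191,139),47),("piv",(215,163),27)]:
    print(n,px2w(m,uv,z)[0].round(1))
u=np.array([-.21,-.978,0]);v=np.array([.978,-.21,0]);o=np.array([582,-127,0.])
bot.movel(o-u*50+v*20+[0,0,260],max_speed=200)
m=imaging.camera_model("wrist"); im=imaging.capture("wrist"); cv2.imwrite("pics/w2.png",im)
np.save("w2.npy",m,allow_pickle=True)
b,g,r=[im[...,i].astype(int) for i in range(3)]
for n,k,z in(("glass",(b-r>25)&(b>110),28),("post",(r>110)&(g<60)&(b<60),47)):
    c,l,s,ce=cv2.connectedComponentsWithStats(k.astype(np.uint8))
    for i in range(1,c):
        if s[i,4]>30: print(n,s[i],ce[i].round(1),px2w(m,ce[i],z)[0].round(1))
print(bot.get_state()["t"])
E
```

```text
rec [ 584.3 -123.8   20. ]
c1 [536.2 -48.6  20. ]
c2 [661.2 -78.2  20. ]
c3 [ 630.7 -203.8   20. ]
c4 [ 505.9 -173.7   20. ]
hend [ 538.9 -304.1   17. ]
post [ 507.5 -133.2   47. ]
piv [ 520.1 -164.9   27. ]
glass [ 229   52   82   87 5505] [269.8  95. ] [617.3  -2.2  28. ]
post [192 233  11  10  83] [197.  237.2] [ 505.6 -132.    47. ]
3.725
```

View pics/w2.png

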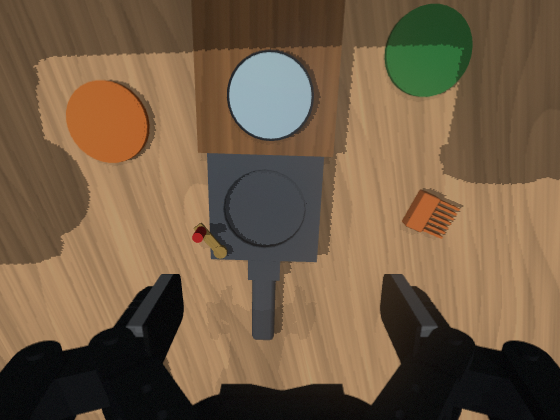

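This fits the given sizes: head corners about 128 mm apart, pivot–post 34.6 mm, and glass at u≈-127, v≈+4. The recess centre is near (584,-125) and u points at about -103.5°. I'll push with two part-open fingers that centre the disc, first touching the block behind the glass to find the fingertip height.

```bash
cat >> h.py <<'E'
th=np.deg2rad(-103.5)
U=np.array([np.cos(th),np.sin(th),0]);V=np.array([-U[1],U[0],0]);O=np.array([584,-125,0.])
W=lambda u,v,z:O+u*U+v*V+[0,0,z]
loc=lambda p:np.array([(p-O)@U,(p-O)@V])
YAW=np.arctan2(-U[1],-U[0])
def glass(z=28):
    m=imaging.camera_model("wrist"); im=imaging.capture("wrist")
    b,r=im[...,0].astype(int),im[...,2].astype(int)
    k=((b-r>25)&(b>90)).astype(np.uint8)
    c,l,s,ce=cv2.connectedComponentsWithStats(k); i=1+np.argmax(s[1:,4])
    return s[i].tolist(),loc(px2w(m,ce[i],z)[0]).round(1),im
E
python3 - <<'E'
from h import *
m=np.load("w2.npy",allow_pickle=True).item()
print("rec2",loc(px2w(m,(264.5,207.5),20)[0]))
bot.grip(0.55)
bot.move_ptp(W(-205,0,60),[np.pi,0,YAW])
print(bot.get_state()["tcp_pos"],bot.get_state()["opening"])
hit=bot.movel(W(-205,0,8),max_speed=20,threshold=3)
s=bot.get_state(); print(hit,s["tcp_pos"],s["contact_force"],s["t"])
p=s["tcp_pos"]
bot.movel(W(-205,0,p[2]+3),max_speed=20)
s=bot.get_state(); print(s["tcp_pos"],s["contact_force"],s["t"])
a,l,im=glass(); print(a,l); cv2.imwrite("pics/w3.png",im)
E
```

```text
rec2 [-2.65144052 -0.98457234]
[633.11418789  73.68954351  61.25641846] 0.5481588634331725
True [631.8196315   74.32639547  17.55758532] [-0.83276591 -0.02381205  5.05416204] 7.0667
[631.87127428  74.34806724  20.52969103] [-0.06621011  0.76151064  0.32890975] 7.4167
[220, 353, 126, 37, 3209] [-157.4    2.6]
```

View pics/w3.png

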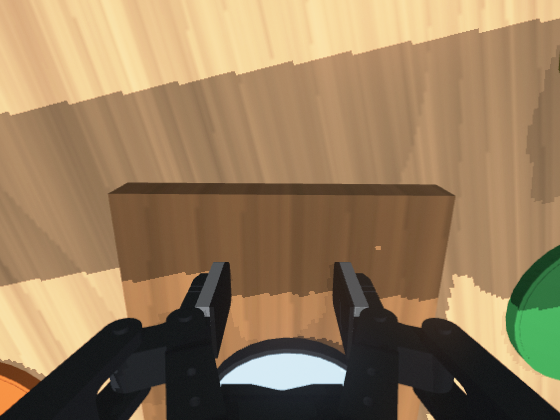

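The fingers straddle the centre line behind the glass (disc at about x 220–345, bottom of the picture), about 3 mm above the block. Now I'll push.

```bash
python3 - <<'E'
from h import *
z=20.3
def st(n):
    s=bot.get_state(); print(n,loc(s["tcp_pos"]).round(1),s["tcp_pos"][2].round(1),s["contact_force"].round(1),s["t"])
bot.movel(W(-183,0,z),max_speed=40); st("a")
print(bot.movel(W(-75,0,z),max_speed=45,threshold=8)); st("b")
im=imaging.capture("top"); m=imaging.camera_model("top")
cv2.imwrite("pics/t3.png",cv2.resize(im[140:260,240:420],None,fx=4,fy=4,interpolation=cv2.INTER_CUBIC))
E
```

```text
a [-1.829e+02  1.000e-01] 20.4 [ 0.3  0.6 -0.2] 8.1667
False
b [-75.1  -0. ] 20.3 [ 0.2 -0.2  0.2] 10.7167
```

View pics/t3.png

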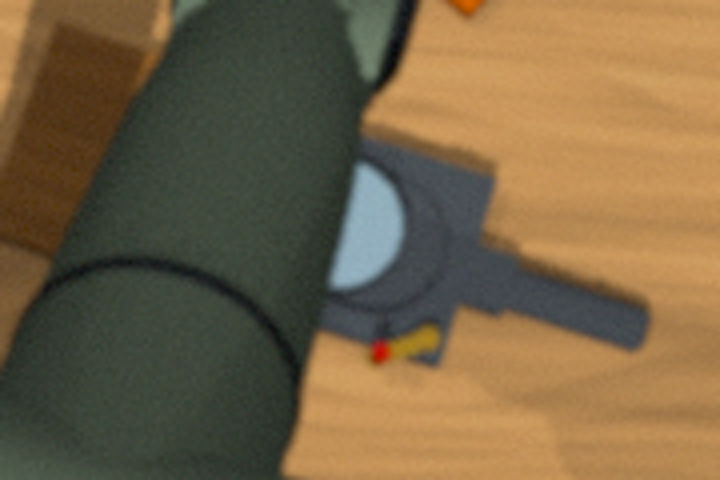

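The glass is level, with its leading edge about 29 mm short of the recess's far wall and centred in v, as predicted. I'll continue the push slowly.

```bash
python3 - <<'E'
from h import *
z=20.3
def st(n):
    s=bot.get_state(); print(n,loc(s["tcp_pos"]).round(1),s["tcp_pos"][2].round(1),s["contact_force"].round(1),s["t"])
h=bot.movel(W(-44,0,z),max_speed=25,threshold=5); print(h); st("c")
im=imaging.capture("top")
bot.movel(W(-70,0,z),max_speed=60); bot.movel(W(-70,0,90),max_speed=120)
bot.move_ptp(W(60,20,240),[np.pi,0,YAW])
a,l,im=glass(21); print(a,l); st("d"); cv2.imwrite("pics/w4.png",im)
np.save("w4.npy",imaging.camera_model("wrist"),allow_pickle=True)
E
```

```text
False
c [-44.2  -0. ] 20.3 [0.1 0.3 0.2] 12.1583
[221, 72, 84, 87, 5677] [-1.6  0.2]
d [58.8 18.8] 237.7 [-0.8 -0.3 -0.3] 14.3917
```

View pics/w4.png

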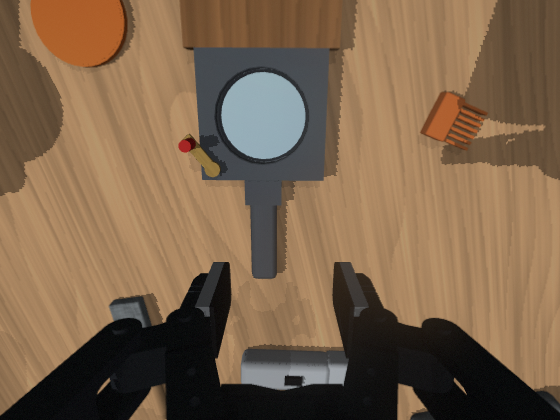

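The glass sits in the recess with an even dark ring around it (centre about (263,116), matching the recess fit). The post top is at (186,146). Next I'll swing the clip with shut fingers along an arc about the pivot, stopping on force.

```bash
python3 - <<'E'
from h import *
m=np.load("w4.npy",allow_pickle=True).item()
P=np.array([52,-52.])+[-.5,-.3]
post=loc(px2w(m,(185.7,145.5),47)[0]); d=post-P
phi0=np.degrees(np.arctan2(d[1],d[0]))%360; print("post",post,np.hypot(*d),phi0)
def pose(phi,gap,z):
    f=np.deg2rad(phi); t=np.array([np.sin(f),-np.cos(f)])
    c=P+34*np.array([np.cos(f),np.sin(f)])-t*(6+14.5+gap)
    return W(*c,z),[np.pi,0,YAW+np.deg2rad(phi-180)]
def st(n):
    s=bot.get_state(); print(n,loc(s["tcp_pos"]).round(1),s["tcp_pos"][2].round(1),s["contact_force"].round(1),round(s["t"],2))
bot.grip(0.0)
bot.move_ptp(*pose(phi0,8,90)); st("above")
print(bot.movel(pose(phi0,8,34)[0],max_speed=60,threshold=5)); st("down")
for phi in np.r_[np.arange(phi0,135,-8),135,130,125,120]:
    p,r=pose(phi,0,34)
    h=bot.movel(p,r,max_speed=25,threshold=7)
    st(round(phi))
    if h: print("hit"); break
E
```

```text
post [ 24.66629684 -73.33095119] 34.09323295934664 218.08762186200647
above [ 42.8 -93.8] 91.1 [ 0.4 -0.4  0. ] 15.68
False
down [ 42.4 -95.4] 34.3 [0.9 0.6 0.5] 16.77
218 [ 37.2 -89.2] 34.0 [-0.4  1.   0.8] 17.23
210 [ 32.4 -87.1] 34.0 [ 0.7 -0.1 -0. ] 17.61
202 [ 27.7 -84.2] 34.0 [-0.1  0.2  0.2] 17.98
194 [ 23.5 -80.5] 34.0 [ 0.2  0.1 -0.6] 18.36
186 [ 19.9 -76.3] 34.0 [-0.1  0.   0.1] 18.73
178 [ 16.8 -71.7] 34.0 [-0.4 -0.1  0.9] 19.11
170 [ 14.5 -66.7] 34.0 [ 0.1  0.  -0.3] 19.48
162 [ 12.9 -61.4] 34.0 [ 0.   0.2 -0.1] 19.86
154 [ 12.  -55.9] 34.0 [-0.5  0.3 -0.1] 20.23
146 [ 11.9 -50.4] 34.0 [0.3 0.1 0.2] 20.61
138 [ 12.5 -44.9] 34.0 [-0.5  0.1 -1. ] 20.98
135 [ 13.  -42.8] 34.0 [-0.5  0.3  0.2] 21.23
130 [ 13.1 -40.9] 33.7 [-2.8  4.6  2.7] 21.52
125 [ 12.  -40.3] 33.0 [-0.1  3.1  1.8] 21.73
hit
```

```bash
python3 - <<'E'
from h import *
bot.movel(W(2,-52,36),max_speed=60); bot.movel(W(2,-52,100),max_speed=120)
bot.move_ptp(W(60,20,240),[np.pi,0,YAW])
a,l,im=glass(21); m=imaging.camera_model("wrist"); print(a,l,bot.get_state()["t"])
b,g,r=[im[...,i].astype(int) for i in range(3)]
k=((r>110)&(g<60)&(b<60)); ys,xs=np.nonzero(k[60:200,150:350])
post=loc(px2w(m,(xs.mean()+150,ys.mean()+60),47)[0]);d=post-[51.5,-52.3]
print(post,np.hypot(*d),np.degrees(np.arctan2(d[1],d[0])))
cv2.imwrite("pics/w5.png",cv2.resize(im[30:210,150:370],None,fx=3,fy=3))
E
```

```text
[221, 72, 84, 86, 5330] [-3.4  1.3] 23.85
[ 28.22492738 -29.35137693] 32.68590378975161 135.4046381488294
```

View pics/w5.png

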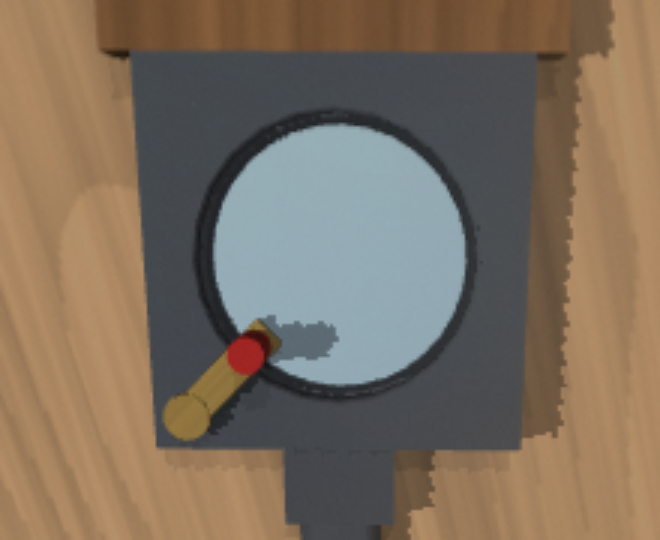

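The clip is at its stop: the post sits at 135°, which is the direction of the recess centre. The glass lies inside the recess with a dark ring visible all round, and the bench is otherwise undisturbed. I'm handing in.

```bash
python3 - <<'E'
from bench import bot
print(bot.sign_off())
E
```

```text
the job is handed in; nothing more can be done
None
```

The job is handed in: in the last wrist picture the glass lies in its recess and the clip is swung over it to its stop, about 24 s into the 56 s allowed; the hand-in call returned no verdict.

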